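Snap the clear cover onto the display case of a finished egg

ROBOT

A 6-joint arm with a two-finger parallel gripper is mounted at the origin on the work surface. World frame = base frame: x ahead of the robot, y to its left, z up, the work surface at z = 0. Lengths are in mm, angles in degrees, forces in N, time in s.
With the tool pointing down it reaches from about 350 to 850 mm from the base axis. Payload 8.1 kg.
Tool frame: the origin (TCP) lies at the very end of the fingers, on their centre line; the grasp point (between the pads) lies 19 mm behind it (pinch_z is the z of the grasp point in the tool frame, in mm); z points along the fingers, y is the direction in which the jaws open and shut (so a half turn about z gives the same grasp; the last joint's range is limited). The gripper opens to 85 mm and grips with 20 to 120 N. Pads are 22 mm wide; open, the fingers measure 114 mm over their backs; the gripper's body (76 mm by 85 mm) begins 54 mm behind the grasp point. The pads swing forward as they close: fully open they stand 13 mm farther back than shut.
Start: joints at [59.565, 7.471, 85.268, -0, 87.261, -4.893], TCP at [258.688, 541.374, 201.992] pointing down, gripper open.
Joint ranges: [-169.43, 169.43], [-51.17, 129.36], [1.28, 143.12], [-76.62, 256.62], [0, 156.53], [-152.29, 152.29]. Speed limits (degrees/s): [136.94, 136.94, 159.86, 180, 180, 180].

INTERFACE

Orientations are given as [roll, pitch, yaw] about the fixed x, y, z axes, in that order (R = Rz(yaw) Ry(pitch) Rx(roll)).
In Python, from bench import * gives the robot as it stands.
- The arm moves only by the shell command python3 -m creep 'ROWS' [FORCE]. ROWS is a JSON object of lists of equal length, an entry for each row: "translation": the shift along the tool's x, y, z in mm, a list of three; "rotation": the turn, a rotation vector about the tool's x, y, z in rad, a list of three; "claw": the finger opening in mm, from 0 to 85.4. In form: {"translation": [[dx, dy, dz], ...], "rotation": [[ax, ay, az], ...], "claw": [claw, ...]}. A call has 1 to 10 rows; each row shifts and turns the commanded pose from where the row before left it, along the tool's axes as they then stand; what a row does not reach is not made up. A row lasts 1/10 s, in which the tool goes at most 50 mm and 8.59 degrees, less where a joint would pass 70% of its speed; a pose out of reach is approached as far as the arm can. A call is refused whole if a number of a shift passes 50 or a number of a turn 0.15, either way. A call with a gripper value outside its range is refused whole. The fingers move at their own pace and stop on an object; FORCE is the grip in N (left out, the last holds). Time passes only in rows, so rows that do not move let the fingers close. It gives the time, the measured TCP pose, the force and the opening at its end, in the units of the state.
- sense(): the state, without advancing time (a new reading comes with each control period).
- snapshot(name): name is "side" or "top" or "wrist"; returns a dict with "frame" (384x512x3 uint8, red, green, blue), "intrinsics" (3x3 intrinsics, pixels), "dist" ([k1, k2, p1, p2, k3] as OpenCV has them; the pictures are not rectified), "extrinsics" (4x4, takes a point from camera to world coordinates). Camera axes: x right, y up, looking along -z (the intrinsics and any distortion apply to the point x, -y, -z); pixel columns grow to the right and rows downward; lengths in mm; the calibration is good to about 2 mm. A picture is of the moment at which its call begins. There is no depth.
- hand_in(): hands the job in, once; it reports no verdict.
The state is a dict: "time": time; "joint_pos": joint angles; "qd": joint speeds; "joint_efforts": joint torques, N m; "tool_pos": TCP position; "tcp_rot": TCP orientation; "ft_force": force on the tool from outside, world axes, zero at the start; "wrist_torque": the same for the moment, N m; "finger_gap": finger opening in mm.
Only numpy, scipy, OpenCV 4.12 (cv2) and the standard library are available. Lean on these libraries where they do the work, as an engineer would, in place of code of your own. Each camera call takes 0.05 s, during which the arm holds its last target.

TASK

Close the display case over the red decorated egg: take the clear cover by its handle, lower it over the egg without touching the egg, and press it down until both brass side latches snap in over its ridges. Keep pressing so that the sprung cork seat under the cover is squeezed fully down (its sticky seal is taking hold), and finish like that, with the gripper still pressing or holding the cover down. Leave the jars, tools and other things on the bench where they are.

Things in the scene. Friction and masses are not known exactly. Their poses are not given: they have to be found in the camera images.
- cover_handle (a point): Centre of the handle of the loose clear cover standing on the bench: pale wooden bar, 50 mm long (cover's x), 24 mm wide (y), 40 mm tall, on a dark top plate 70 x 70 x 8 mm. This point is 20 mm above the plate, 96 mm above the cover's foot; z up. Half a turn about z makes no difference. Cover mass about 0.16 kg.
- cover_foot (a point): The same cover, centre of its open underside, same axes. Box with clear walls, 64 x 64 mm outside, 59 mm inside, 68 mm high inside, plate top 76 mm and handle top 116 mm above the foot, brass band round the foot. On its +y and -y faces a half-round brass ridge stands out 3 mm, centred 8 mm above the foot.
- case_deck (a point): Centre of the deck of the fixed case: dark wooden block 120 (x) x 140 (y) x 22 mm, deck 22 mm above the bench. The cover's foot goes centred on it, x along x (either way round). Pale guides leave a 68 x 68 mm opening, flared lips up to 23 mm above the deck. Latches at +y and -y, 17 mm above the deck, housings to 30 mm. Egg top 61 mm above the deck.
- egg: The red egg with white and yellow bands standing upright in the case, 44 mm thick and 57 mm tall, fixed there; origin at its lower end, 4 mm above the deck. Fragile.
- latch_left (a joint): Brass roller latch at the case's +y side: metres pushed outward (0 at rest, to 0.006); spring 2000 N/m, 7 N preload. A ridge pushes it out 2.5 mm while the foot passes 15 to 9 mm above the deck; both latches together resist by about 8 to 12 N, then close over the ridges and the resistance drops suddenly.
- latch_right (a joint): The same latch at the case's -y side.
- seat (a joint): Sprung cork seat, a square frame on the deck under the cover's walls: metres pushed down. At 0 its top is 6 mm above the deck; at 0.006 it is level with the deck and stops hard, the foot then on the deck. Spring 2000 N/m (12 N at the bottom). Snapped on but not pressed, it rests at about 0.0035.
- jar_red: bystander: small jar of red dye with black cap, 42 mm wide, 50 mm tall, origin at its foot
- jar_blue: bystander: small jar of blue dye with black cap, 42 mm wide, 50 mm tall, origin at its foot
- stylus: bystander: wax stylus lying flat, pale wooden handle and brass tip, 140 mm long along its x axis, 10 mm thick, origin on its underside
- eggcup: bystander: dark wooden cup 44 mm wide with a white egg in it, 79 mm tall in all, origin at its foot
- bowl: bystander: steel bowl, 110 mm wide, 45 mm tall, origin at its foot
- brush: bystander: brush lying flat, 170 mm long along its x axis
- varnish: bystander: amber bottle, 52 mm wide, 120 mm tall, origin at its foot
Not all that is in view belongs to the job. Several things look just like the part that bears case_deck: the one meant starts nearest to the robot's base.

How it is judged:
By the outcome, as a careful person would: the job done as asked, in the order asked, and still so for the second after the job is handed in, while the arm keeps its last pose, push and grip.
It also fails if it takes over 42 s, if anything falls off the work surface, if the arm or the gripper's body presses on something with over 40 N, if the wrist force passes 120 N, or if a joint passes its speed limit or range.

## Working session

There is one attempt and no reset: what is moved stays moved. The work goes in short steps, Python scripts to look and compute and a shell command to move; the robot and the scene stay as the last step left them, time stands still between calls to the robot, and variables do not carry over. Pictures are saved under pics/ and viewed, and the job is handed in when it is done.

```bash
mkdir -p pics
python3 - <<'E'
from bench import *
import cv2,pickle
d={}
for n in ("side","top","wrist"):
    s=snapshot(n); d[n]=s
    cv2.imwrite(f"pics/{n}0.png",s["frame"][:,:,::-1])
    print(n,s["extrinsics"].round(3).tolist() if hasattr(s["extrinsics"],'round') else s["extrinsics"],s["dist"],s["intrinsics"])
pickle.dump(d,open("s0.pkl","wb"))
print(sense())
E
```

```text
side [[-0.991, 0.107, -0.078, 489.974], [-0.131, -0.71, 0.692, 893.149], [0.019, 0.696, 0.717, 934.893], [0.0, 0.0, 0.0, 1.0]] [-0.02599934  0.          0.          0.          0.        ] [[381.25205567   0.         258.72571608]
 [  0.         381.25205567 189.10623107]
 [  0.           0.           1.        ]]
top [[-0.019, 0.997, -0.071, 443.032], [-1.0, -0.02, -0.004, 65.812], [-0.005, 0.071, 0.997, 1766.429], [0.0, 0.0, 0.0, 1.0]] [-0.08592101  0.          0.          0.          0.        ] [[466.58380702   0.         252.11682787]
 [  0.         466.58380702 188.07326067]
 [  0.           0.           1.        ]]
wrist [[0.43, -0.869, -0.245, 196.287], [0.903, 0.413, 0.118, 571.845], [-0.002, -0.272, 0.962, 372.581], [0.0, 0.0, 0.0, 1.0]] [-0.03890101  0.          0.          0.          0.        ] [[299.28493897   0.         252.00447545]
 [  0.         299.28493897 194.11515777]
 [  0.           0.           1.        ]]
{'time': 0.15, 'joint_pos': array([ 5.95651598e+01,  7.50497491e+00,  8.53147496e+01,  6.32820143e-04,
        8.72641435e+01, -4.89274657e+00]), 'qd': array([-0.00961081,  0.01651698, -0.19786302,  0.00557865,  0.08085537,
        0.03846505]), 'joint_efforts': array([ 8.76700688e-04, -5.70059073e+01, -5.01159775e+01, -2.96098151e-04,
        9.46383137e-03, -1.12601981e-04]), 'tool_pos': array([258.43458739, 540.96089681, 201.1893718 ]), 'tcp_rot': array([-1.79916491e+02, -7.78291991e-03,  1.54457870e+02]), 'ft_force': array([ 0.18051533, -0.04297982,  0.08148258]), 'wrist_torque': array([-0.00292212, -0.02884152, -0.03716449]), 'finger_gap': 85.16427433353644}
```

View pics/side0.png

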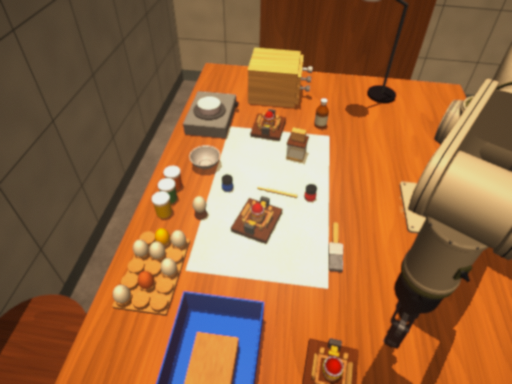

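View pics/top0.png

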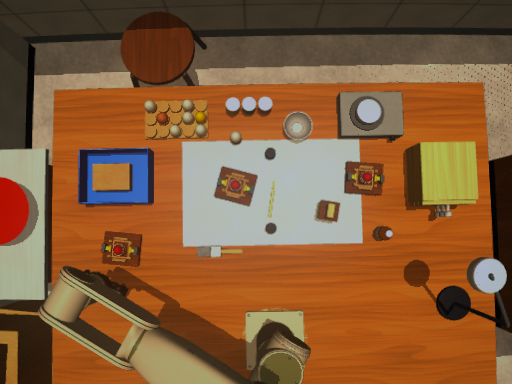

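View pics/wrist0.png

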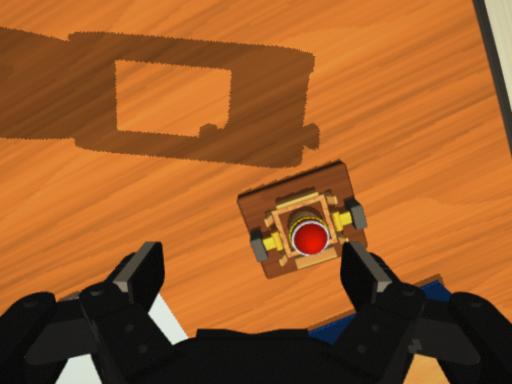

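The images show three candidates for the case: top pixels (235,186), (365,178) and (121,249). The cover with its pale handle is at (328,211) in the top view and (297,145) in the side view. I'll work out how far each is from the base.

```bash
cat > h.py <<'E'
import numpy as np,cv2,pickle
def ray(s,px):
    K=np.array(s["intrinsics"],float);D=np.array(s["dist"],float);T=np.array(s["extrinsics"],float)
    u=cv2.undistortPoints(np.array(px,float).reshape(-1,1,2),K,D).reshape(-1,2)
    d=np.c_[u[:,0],-u[:,1],-np.ones(len(u))]@T[:3,:3].T
    return T[:3,3],d
def plane(s,px,z):
    o,d=ray(s,px); return o+d*((z-o[2])/d[:,2])[:,None]
def tri(obs):
    A=np.zeros((3,3));b=np.zeros(3)
    for s,p in obs:
        o,d=ray(s,[p]);d=d[0]/np.linalg.norm(d[0]);M=np.eye(3)-np.outer(d,d);A+=M;b+=M@o
    x=np.linalg.solve(A,b)
    return x
def proj(s,P):
    T=np.array(s["extrinsics"],float);c=(np.atleast_2d(P)-T[:3,3])@T[:3,:3];c=c*[1,-1,-1]
    return cv2.projectPoints(c,np.zeros(3),np.zeros(3),np.array(s["intrinsics"],float),np.array(s["dist"],float))[0].reshape(-1,2)
def crop(s,x0,y0,x1,y1,name,k):
    im=s["frame"][y0:y1,x0:x1,::-1]
    cv2.imwrite(name,cv2.resize(np.ascontiguousarray(im),None,fx=k,fy=k,interpolation=cv2.INTER_CUBIC))
E
python3 - <<'E'
from h import *
d=pickle.load(open("s0.pkl","rb"))
t=d["top"]
for p in [(235,186),(365,178),(121,249)]:
    x=plane(t,[p],50)[0]; print(p,x.round(),np.hypot(*x[:2]).round())
print("cover",plane(t,[(330,210)],100).round(), plane(d["side"],[(297,135)],110).round())
print("wrist case",plane(d["wrist"],[(311,238)],83).round(1))
hsv=cv2.cvtColor(t["frame"],cv2.COLOR_RGB2HSV)
crop(t,200,140,390,250,"pics/t_crop.png",4)
crop(d["side"],190,80,350,260,"pics/s_crop.png",3)
E
```

```text
(235, 186) [575. 135.  50.] 590.0
(365, 178) [ 595. -347.   50.] 689.0
(121, 249) [350. 560.  50.] 660.0
cover [[ 478. -205.  100.]] [[ 481. -185.  110.]]
wrist case [[339.9 571.6  83. ]]
```

View pics/t_crop.png

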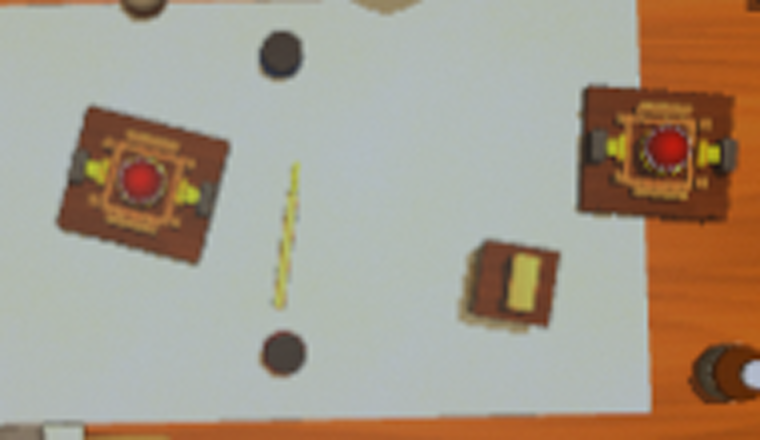

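View pics/s_crop.png

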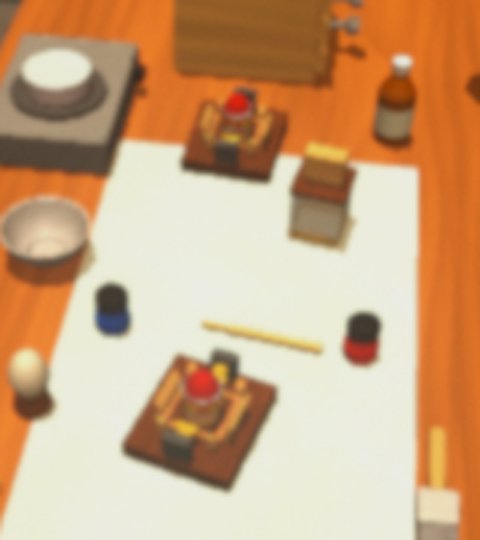

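The case meant is the one at top (235,186). It is 590 mm from the base, against 660 and 689 for the other two. The cover is at top (328,211). The crop shows the red egg between brass latches, with the pale guides in place. Next I'll go there for a wrist close-up.

```bash
python3 -m creep '{"translation":[[-20,-9,-8],[-40,-18,-10],[-40,-18,-10],[-40,-18,-10],[-40,-18,-10],[-40,-18,-10],[-40,-18,-10],[-40,-18,-10],[-40,-18,-10],[-40,-18,-10]],"rotation":[[0,0,0],[0,0,0],[0,0,0],[0,0,0],[0,0,0],[0,0,0],[0,0,0],[0,0,0],[0,0,0],[0,0,0]],"claw":[85,85,85,85,85,85,85,85,85,85]}'
python3 -m creep '{"translation":[[-40,-18,0],[-40,-18,0],[-30,-12,0],[-10,-4,0],[0,0,0],[0,0,0],[0,0,0]],"rotation":[[0,0,0],[0,0,0],[0,0,0],[0,0,-0.10],[0,0,-0.10],[0,0,0],[0,0,0]],"claw":[85,85,85,85,85,85,85]}'
python3 - <<'E'
from bench import *
from h import *
s=snapshot("wrist");pickle.dump(s,open("w1.pkl","wb"));cv2.imwrite("pics/w1.png",s["frame"][:,:,::-1])
q=sense();print(q["time"],q["tool_pos"],q["tcp_rot"],q["ft_force"])
E
```

```text
time: 1.15
tool_pos: [528.6, 221.6, 300.1]
tcp_rot: [-180.0, -0.0, 154.5]
ft_force: [0.9, 0.6, -0.2]
finger_gap: 85.1
time: 1.85
tool_pos: [613.5, 124.7, 299.7]
tcp_rot: [-180.0, -0.0, 165.8]
ft_force: [0.1, 0.1, 0.2]
finger_gap: 85.0
1.9 [613.43606876 124.89861431 299.84230385] [-1.79996080e+02 -1.78910484e-02  1.65786712e+02] [ 0.66309423  0.09488025 -0.45356846]
```

View pics/w1.png

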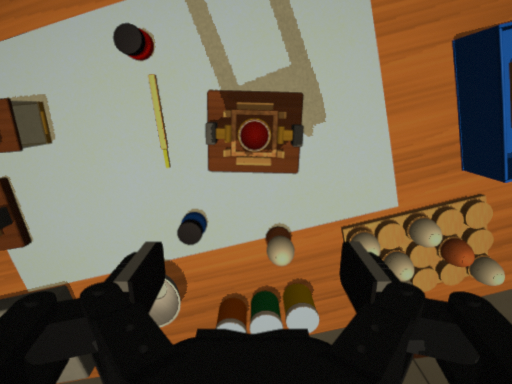

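The wrist view shows the case upright in the frame. The block spans about (207..303, 91..173), the egg is at (255,135), and the latch housings are at (211,133) and (297,134). I'll measure it from a crop.

Run:
```python
from h import *
s=pickle.load(open("w1.pkl","rb"))
crop(s,195,80,315,185,"pics/w1c.png",6)
im=s["frame"]; hsv=cv2.cvtColor(im,cv2.COLOR_RGB2HSV)
for p in [(215,100),(290,165),(190,100),(255,171)]: print(p,hsv[p[1],p[0]],im[p[1],p[0]])
```

```text
(215, 100) [ 11 203  98] [98 49 20]
(290, 165) [ 11 204  95] [95 48 19]
(190, 100) [ 67  13 176] [167 176 169]
(255, 171) [ 11 168  94] [94 55 32]
```

View pics/w1c.png

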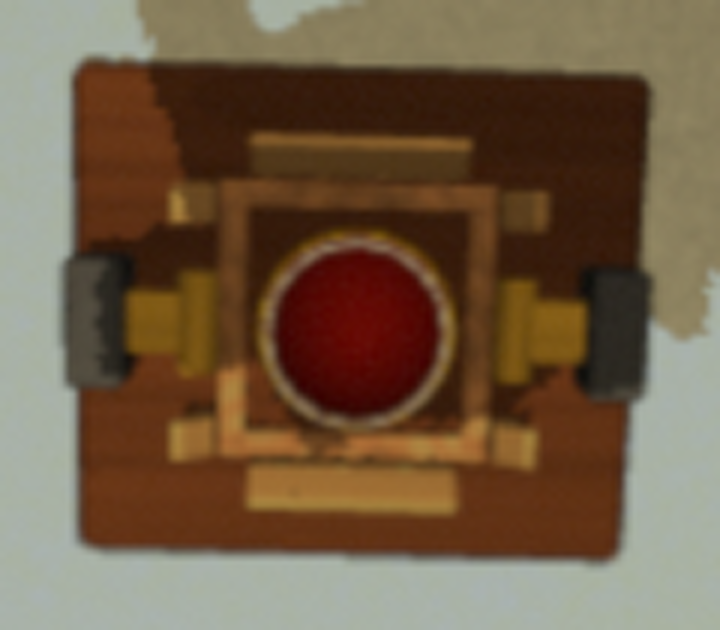

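```bash
cat > casem.py <<'E'
from h import *
def case(s,box):
    x0,y0,x1,y1=box
    im=s["frame"];hsv=cv2.cvtColor(im,cv2.COLOR_RGB2HSV)
    m=((hsv[...,1]>120)|(hsv[...,2]<85)).astype(np.uint8)*255
    k=np.zeros_like(m);k[y0:y1,x0:x1]=m[y0:y1,x0:x1]
    k=cv2.morphologyEx(k,cv2.MORPH_CLOSE,np.ones((5,5)))
    c=max(cv2.findContours(k,0,1)[0],key=cv2.contourArea)[:,0].astype(float)
    P=plane(s,c,22)[:,:2]
    # dense contour, fit by minAreaRect and by side lines
    r=cv2.minAreaRect(P.astype(np.float32)); print("minrect",r)
    return P,c,k
E
python3 - <<'E'
from casem import *
s=pickle.load(open("w1.pkl","rb"))
P,c,k=case(s,(195,80,315,185))
# side-line fits in approx case frame; skip housing zones
a=np.radians(-14);R=np.array([[np.cos(a),-np.sin(a)],[np.sin(a),np.cos(a)]])
c0=P.mean(0)
s_=plane(s,np.array([[207,91]]),22)
L=(P-np.array([575,130]))@R  # coordinates in case frame
print(L.min(0),L.max(0))
mx=np.median(L,0)
def side(sel,ax):
    q=L[sel]; o=1-ax; f=np.polyfit(q[:,o],q[:,ax],1); rr=q[:,ax]-np.polyval(f,q[:,o]); g=abs(rr)<1.5; f=np.polyfit(q[g,o],q[g,ax],1); return f,g.sum(),rr[g].std()
lo,hi=L.min(0),L.max(0);mid=(lo+hi)/2
fx1=side((L[:,0]>mid[0]+52)&(abs(L[:,1]-mid[1])<62),0);fx0=side((L[:,0]<mid[0]-52)&(abs(L[:,1]-mid[1])<62),0)
e=(abs(L[:,0]-mid[0])>22)&(abs(L[:,0]-mid[0])<55)
fy1=side(e&(L[:,1]>mid[1]+60),1);fy0=side(e&(L[:,1]<mid[1]-60),1)
for f in (fx0,fx1,fy0,fy1): print(f)
my=mid[1];mxx=mid[0]
X=[np.polyval(f[0],my) for f in (fx0,fx1)];Y=[np.polyval(f[0],mxx) for f in (fy0,fy1)]
print(X,Y,"centre",(np.array([np.mean(X),np.mean(Y)])@R.T+[575,130]),"size",X[1]-X[0],Y[1]-Y[0])
# red egg
im=s["frame"];hsv=cv2.cvtColor(im,cv2.COLOR_RGB2HSV)
m=(((hsv[...,0]<6)|(hsv[...,0]>174))&(hsv[...,1]>180)).astype(np.uint8);m[:, :230]=0;m[:,280:]=0;m[:105]=0;m[160:]=0
M=cv2.moments(m);p=(M["m10"]/M["m00"],M["m01"]/M["m00"]);print("egg",p,plane(s,[p],70))
# seat outer corners z=28
q=np.array([[218,181],[497,183],[490,460],[218,456]])/6+[195,80]-0.4
S=plane(s,q,28)[:,:2];print(S,S.mean(0),[np.degrees(np.arctan2(*(S[i]-S[j])[::-1])) for i,j in ((0,1),(3,2),(0,3),(1,2))],np.linalg.norm(S-np.roll(S,1,0),axis=1))
E
```

```text
minrect ((578.6137084960938, 138.0310821533203), (142.9646453857422, 117.54691314697266), 74.45259094238281)
[-58.36117896 -63.01588777] [61.28048513 80.34434031]
(array([ 2.04437517e-02, -5.65703798e+01]), np.int64(87), np.float64(0.43973089020617434))
(array([2.76886261e-02, 5.92634561e+01]), np.int64(81), np.float64(0.46535645412587134))
(array([-2.60278500e-02, -5.92119973e+01]), np.int64(46), np.float64(0.4356914726890327))
(array([-4.14601878e-02,  7.55723612e+01]), np.int64(44), np.float64(0.42133483351928863))
[np.float64(-56.39325052322259), np.float64(59.503356645186024)] [np.float64(-59.24998895809798), np.float64(75.51184370601308)] centre [578.4759107 137.5132027] size 115.89660716840862 134.76183266411107
egg (253.91992882562278, 134.96797153024912) [[578.32990103 137.19078893  70.        ]]
[[539.05780622 113.409491  ]
 [555.76796617 177.77918829]
 [620.06079283 161.25210573]
 [602.6099604   96.14836416]] [579.3741314  137.14728729] [np.float64(-104.55256896345719), np.float64(-105.00520365891039), np.float64(164.80471123173226), np.float64(165.58370618812552)] [65.85455793 66.50328845 66.38307027 67.40199344]
```

```bash
python3 -m creep '{"translation":[[1,-24,0],[1,-40,4],[1,-40,4],[1,-40,4],[1,-40,4],[1,-40,4],[1,-40,4],[1,-40,4],[1,-30,2],[0,-10,0]],"rotation":[[0,0,0],[0,0,0],[0,0,0],[0,0,0],[0,0,0],[0,0,0],[0,0,0],[0,0,0],[0,0,0],[0,0,0]],"claw":[85,85,85,85,85,85,85,85,85,85]}'
python3 -m creep '{"translation":[[0,0,0],[0,0,0],[0,0,0]],"rotation":[[0,0,-0.10],[0,0,0],[0,0,0]],"claw":[85,85,85]}'
python3 - <<'E'
from bench import *
from h import *
s=snapshot("wrist");pickle.dump(s,open("w2.pkl","wb"));cv2.imwrite("pics/w2.png",s["frame"][:,:,::-1])
q=sense();print(q["time"],q["tool_pos"],q["tcp_rot"],q["ft_force"])
E
```

```text
time: 2.9
tool_pos: [520.1, -209.0, 269.7]
tcp_rot: [-180.0, -0.0, 165.7]
ft_force: [-0.5, -0.0, 0.2]
finger_gap: 85.1
time: 3.2
tool_pos: [521.6, -206.0, 270.2]
tcp_rot: [180.0, 0.0, 171.5]
ft_force: [-0.2, 0.0, -0.3]
finger_gap: 85.1
3.25 [ 521.58905475 -205.99563919  270.20228083] [1.79996879e+02 1.98792550e-02 1.71547463e+02] [0.02099039 0.42881442 0.80667487]
```

View pics/w2.png

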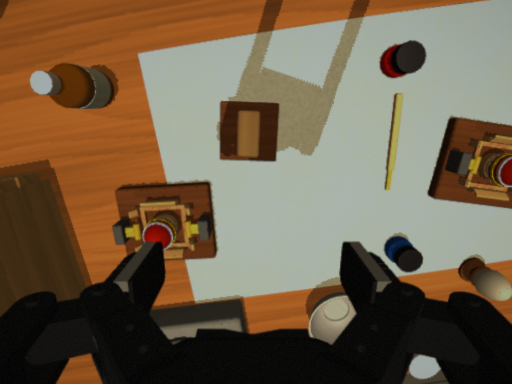

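The cover's plate is centred at about (249,131) and its pale handle at about (249,134).

```bash
cat > cov.py <<'E'
from h import *
def cover(s,box,tag):
    x0,y0,x1,y1=box
    im=s["frame"];hsv=cv2.cvtColor(im,cv2.COLOR_RGB2HSV)
    crop(s,x0,y0,x1,y1,f"pics/{tag}.png",7)
    R=np.zeros(hsv.shape[:2],bool);R[y0:y1,x0:x1]=1
    pl=((hsv[...,1]>120)&R).astype(np.uint8)*255
    ha=((hsv[...,1]>90)&(hsv[...,2]>115)&R).astype(np.uint8)*255
    for n,m,z in(("plate",pl,76),("handle",ha,116)):
        m=cv2.morphologyEx(m,cv2.MORPH_OPEN,np.ones((3,3)))
        c=max(cv2.findContours(m,0,1)[0],key=cv2.contourArea)[:,0].astype(float)
        print(n,c.min(0),c.max(0),cv2.minAreaRect(plane(s,c,z)[:,:2].astype(np.float32)))
E
python3 - <<'E'
from cov import *
s=pickle.load(open("w2.pkl","rb"));cover(s,(210,92,290,170),"w2c")
E
```

```text
plate [220. 101.] [278. 159.] ((477.4617614746094, -202.9005889892578), (68.24847412109375, 68.26068878173828), 79.17798614501953)
handle [239. 111.] [257. 155.] ((477.0946960449219, -202.57351684570312), (19.51095199584961, 46.55433654785156), 80.95623016357422)
```

View pics/w2c.png

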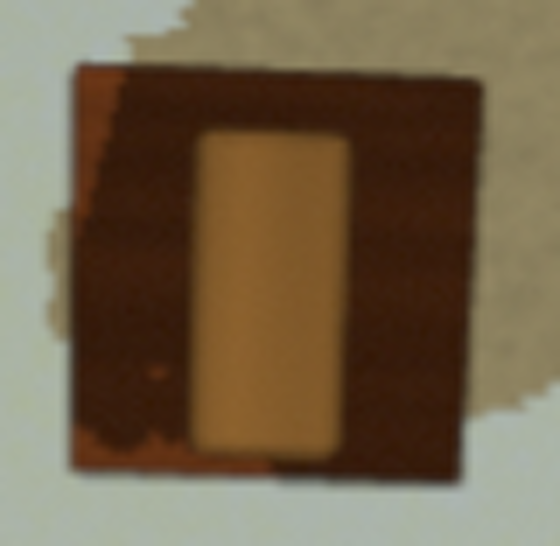

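```bash
python3 -m creep '{"translation":[[0,0,0],[14,-1.5,20],[15,-1.5,30],[15,-1.5,35],[0,0,35],[0,0,10],[0,0,0],[0,0,0]],"rotation":[[0,0,0.03],[0,0,0],[0,0,0],[0,0,0],[0,0,0],[0,0,0],[0,0,0],[0,0,0]],"claw":[85,85,85,85,85,85,85,85]}'
python3 - <<'E'
from bench import *
from cov import *
s=snapshot("wrist");pickle.dump(s,open("w3.pkl","wb"));cv2.imwrite("pics/w3.png",s["frame"][:,:,::-1])
q=sense();print(q["time"],q["tool_pos"],q["tcp_rot"],q["ft_force"])
cover(s,(150,80,350,330),"w3c")
E
```

```text
time: 4.05
tool_pos: [478.4, -203.9, 141.8]
tcp_rot: [-180.0, 0.1, 169.9]
ft_force: [0.7, -0.2, -0.6]
finger_gap: 85.2
4.1 [ 478.72646306 -204.14055679  142.40582987] [-179.93924575    0.18054187  169.92792656] [ 0.55166526  0.15755547 -0.22180973]
plate [210. 153.] [295. 241.] ((480.4940185546875, -203.3062744140625), (67.92440032958984, 76.6415023803711), 79.17506408691406)
handle [236. 178.] [267. 242.] ((477.38751220703125, -202.98455810546875), (22.223709106445312, 47.09783172607422), 80.02405548095703)
```

View pics/w3.png

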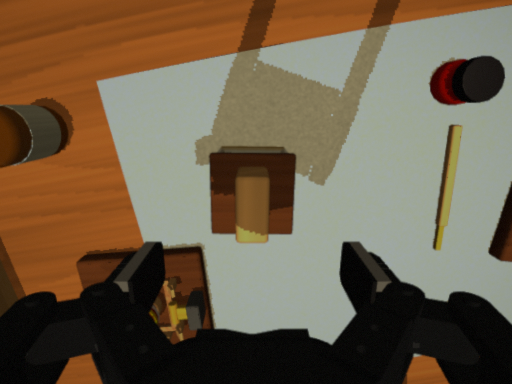

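The fingers straddle the handle (columns 236–267, fingers at 160 and 345), so I'll descend and grip.

```bash
python3 -m creep '{"translation":[[1,0.5,10],[0,0,15],[0,0,15],[0,0,12],[0,0,7],[0,0,2],[0,0,0],[0,0,0]],"rotation":[[0,0,0],[0,0,0],[0,0,0],[0,0,0],[0,0,0],[0,0,0],[0,0,0],[0,0,0]],"claw":[85,85,85,85,85,85,60,40]}' 80
python3 -m creep '{"translation":[[0,0,0],[0,0,0],[0,0,0],[0,0,0],[0,0,0],[0,0,0]],"rotation":[[0,0,0],[0,0,0],[0,0,0],[0,0,0],[0,0,0],[0,0,0]],"claw":[20,10,10,10,10,10]}' 80
python3 - <<'E'
from bench import *
from h import *
q=sense();print(q["time"],q["tool_pos"],q["tcp_rot"],q["ft_force"],q["finger_gap"])
E
```

```text
time: 4.9
tool_pos: [476.6, -203.2, 79.6]
tcp_rot: [-180.0, 0.0, 169.9]
ft_force: [-0.4, -1.0, 0.4]
finger_gap: 58.9
time: 5.5
tool_pos: [476.9, -203.5, 79.9]
tcp_rot: [-180.0, 0.1, 169.9]
ft_force: [-1.4, -0.6, 5.9]
finger_gap: 21.6
5.5 [ 476.86241175 -203.48894994   79.90406415] [-1.79954831e+02  9.15397907e-02  1.69924473e+02] [-1.38726037 -0.56574293  5.91350694] 21.593763513413446
```

```bash
python3 -m creep '{"translation":[[0,0,-3],[0,0,-8],[0,0,-15],[0,0,-20],[0,0,-25],[0,0,-25],[0,0,-20],[0,0,-14],[0,0,0],[0,0,0]],"rotation":[[0,0,0],[0,0,0],[0,0,0],[0,0,0],[0,0,0],[0,0,0],[0,0,0],[0,0,0],[0,0,0],[0,0,0]],"claw":[10,10,10,10,10,10,10,10,10,10]}' 80
python3 - <<'E'
from bench import *
from h import *
for n in("wrist","side"):
    s=snapshot(n);pickle.dump(s,open(n+"4.pkl","wb"));cv2.imwrite(f"pics/{n}4.png",s["frame"][:,:,::-1])
q=sense();print(q["time"],q["tool_pos"],q["tcp_rot"],q["ft_force"],q["wrist_torque"],q["finger_gap"])
crop(s,220,50,400,230,"pics/side4c.png",4)
E
```

```text
time: 6.5
tool_pos: [476.1, -202.9, 208.7]
tcp_rot: [180.0, -0.0, 169.9]
ft_force: [-0.6, 0.7, -2.0]
finger_gap: 20.8
6.6 [ 475.46718923 -202.53806546  207.47303503] [ 1.79953426e+02 -1.33146438e-01  1.69927270e+02] [-0.02749751  0.236828   -1.54297424] [-0.01480553 -0.01975497  0.00996707] 21.021256413090892
```

View pics/wrist4.png

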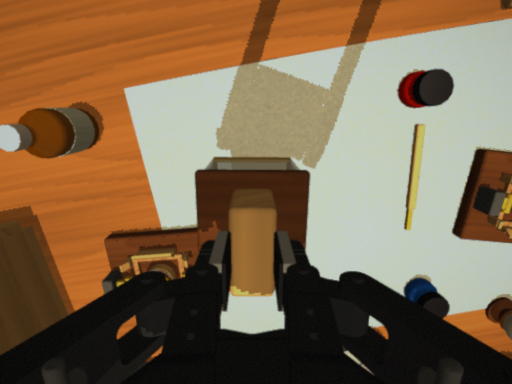

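View pics/side4c.png

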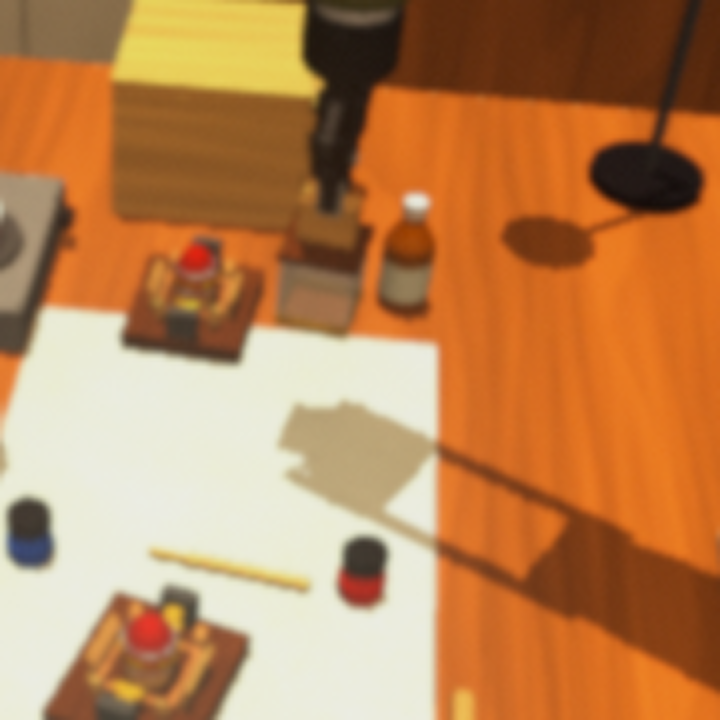

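The cover is held (about 1.5 N of weight). I'll measure its pose in the hand from the plate's visible edges.

Run:
```python
from h import *
from bench import *
s=pickle.load(open("wrist4.pkl","rb"));q=sense()
crop(s,180,145,330,310,"pics/w4c.png",4)
from scipy.spatial.transform import Rotation as Ro
T=np.array(q["tool_pos"]);R=Ro.from_euler("xyz",q["tcp_rot"],degrees=True).as_matrix()
g=cv2.cvtColor(s["frame"],cv2.COLOR_RGB2HSV)
print([g[y,250].tolist() for y in range(160,200,4)])
# expected projection of plate corners & handle if centred at tool x=0
def loc(x,y,h): # h above foot
    return T+R@np.array([x,y,80-h])
for n,c in (("plate",[loc(35,-35,76),loc(35,35,76),loc(-35,35,76)]),("handle",[loc(25,-12,116),loc(25,12,116),loc(-25,-12,116),loc(-25,12,116)])):
    print(n,proj(s,np.array(c)).round(1).tolist())
```

```text
[[21, 133, 98], [22, 75, 106], [23, 73, 102], [11, 204, 60], [11, 203, 69], [10, 192, 65], [13, 201, 61], [14, 188, 69], [16, 170, 84], [16, 169, 89]]
plate [[192.4, 167.5], [309.1, 167.7], [303.3, 271.5]]
handle [[225.3, 203.8], [275.3, 203.9], [227.6, 294.1], [273.1, 294.2]]
```

View pics/w4c.png

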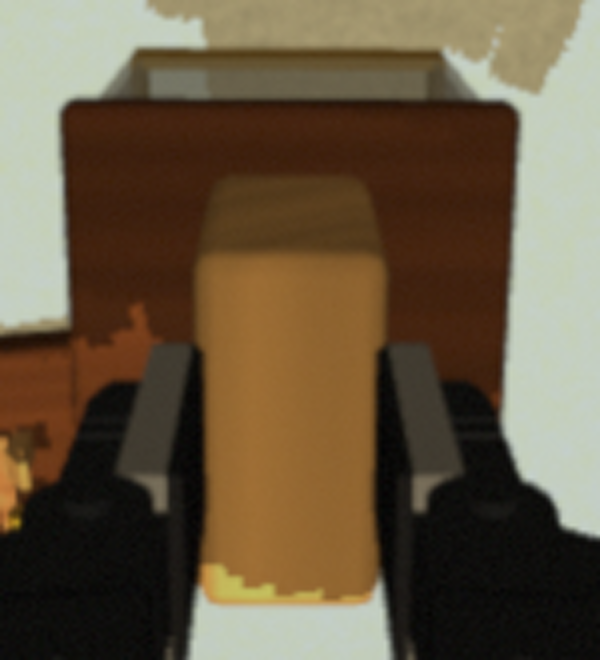

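Compared with the expected projections, the cover in hand sits about +1.05 mm in tool y and −1.3 mm in tool x. The y part is camera bias, since the fingers show the same shift. Next I'll stop short of the case, 110 mm behind it in tool x, so the wrist camera can see it past the cover.

```bash
python3 -m creep '{"translation":[[0,0,-8],[-6,20,-8],[-12,38,-4],[-14,42,0],[-14,42,0],[-14,42,0],[-14,42,0],[-14,42,0],[-14,42,0],[-8,28,0]],"rotation":[[0,0,0.095],[0,0,0],[0,0,0],[0,0,0],[0,0,0],[0,0,0],[0,0,0],[0,0,0],[0,0,0],[0,0,0]],"claw":[10,10,10,10,10,10,10,10,10,10]}' 80
python3 -m creep '{"translation":[[-4,12,0],[-2,4,0],[0,0,0],[0,0,0],[0,0,0]],"rotation":[[0,0,0],[0,0,0],[0,0,0],[0,0,0],[0,0,0]],"claw":[10,10,10,10,10]}' 80
python3 - <<'E'
from bench import *
from h import *
s=snapshot("wrist");pickle.dump(s,open("w5.pkl","wb"));cv2.imwrite("pics/w5.png",s["frame"][:,:,::-1])
q=sense();print(q["time"],q["tool_pos"],q["tcp_rot"],q["ft_force"],q["finger_gap"])
E
```

```text
time: 7.6
tool_pos: [672.8, 96.1, 226.5]
tcp_rot: [-180.0, -0.2, 164.6]
ft_force: [-0.0, -0.6, -1.2]
finger_gap: 21.1
time: 8.1
tool_pos: [682.4, 105.7, 229.3]
tcp_rot: [-180.0, 0.0, 164.4]
ft_force: [0.9, -1.0, -1.7]
finger_gap: 21.3
8.15 [682.48611011 105.87183589 229.33873464] [-1.79995804e+02  1.64041160e-02  1.64403531e+02] [-0.48398839  0.32493724 -2.14402119] 21.608305394116837
```

View pics/w5.png

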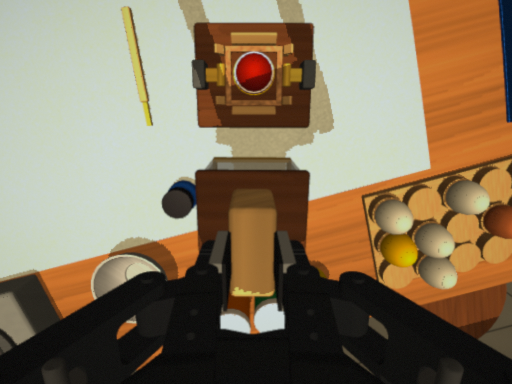

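Run:
```python
from casem import *
s=pickle.load(open("w5.pkl","rb"))
crop(s,180,12,330,140,"pics/w5c.png",5)
P,c,k=case(s,(180,12,330,140))
print(c.min(0),c.max(0))
b=np.array([578.6,137.3]);a=np.radians(-15.5);R=np.array([[np.cos(a),-np.sin(a)],[np.sin(a),np.cos(a)]])
L=(P-b)@R
def side(sel,ax):
    q=L[sel]; o=1-ax; f=np.polyfit(q[:,o],q[:,ax],1); rr=q[:,ax]-np.polyval(f,q[:,o]); g=abs(rr)<1; f=np.polyfit(q[g,o],q[g,ax],1); return f
e=(abs(L[:,0])>22)&(abs(L[:,0])<53); e2=abs(L[:,1])<60
F=[side(e2&(L[:,0]<-52),0),side(e2&(L[:,0]>52),0),side(e&(L[:,1]<-60),1),side(e&(L[:,1]>60),1)]
print([f.round(4).tolist() for f in F]); ctr=np.array([(F[0][1]+F[1][1])/2,(F[2][1]+F[3][1])/2]);print(ctr, ctr@R.T+b)
hsv=cv2.cvtColor(s["frame"],cv2.COLOR_RGB2HSV)
m=(((hsv[...,0]<6)|(hsv[...,0]>174))&(hsv[...,1]>180)).astype(np.uint8);m[:, :225]=0;m[:,285:]=0;m[110:]=0;m[:45]=0
M=cv2.moments(m);p=(M["m10"]/M["m00"],M["m01"]/M["m00"]);print("egg",p,plane(s,[p],72))
```

```text
minrect ((579.8073120117188, 137.0428924560547), (145.24844360351562, 117.37931060791016), 74.45254516601562)
[192.  23.] [315. 127.]
[[0.0013, -57.2788], [0.0081, 58.9177], [0.0024, -67.8898], [0.0001, 67.7834]]
[ 0.81947075 -0.05320001] [579.37544989 137.02974082]
egg (253.51431492842536, 71.88752556237219) [[579.99047011 136.78879657  72.        ]]
```

View pics/w5c.png

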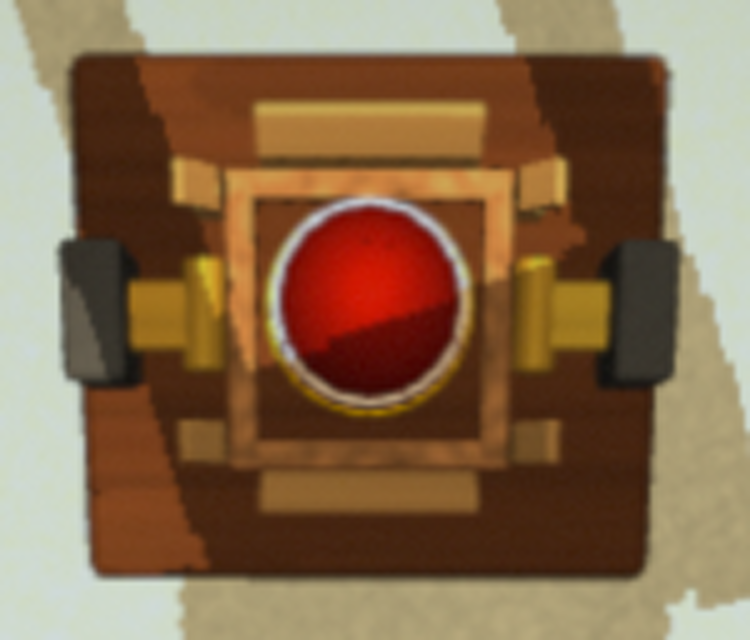

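The case is aligned with the tool: its yaw is about −15.6 against the tool's 164.4. My TCP target is about (576.6, 136.6), so I'll move over, partly lower and check from all cameras.

```bash
python3 -m creep '{"translation":[[8,0.1,0],[20,0.2,0],[25,0.3,0],[25,0.3,0],[20,0.2,5],[9,0,10],[3,0,10],[0,0,9],[0,0,0],[0,0,0]],"rotation":[[0,0,0],[0,0,0],[0,0,0],[0,0,0],[0,0,0],[0,0,0],[0,0,0],[0,0,0],[0,0,0],[0,0,0]],"claw":[10,10,10,10,10,10,10,10,10,10]}' 80
python3 - <<'E'
from bench import *
from h import *
for n in("wrist","side","top"):
    s=snapshot(n);pickle.dump(s,open(n+"6.pkl","wb"));cv2.imwrite(f"pics/{n}6.png",s["frame"][:,:,::-1])
    if n=="side": crop(s,200,130,310,260,"pics/side6c.png",5)
q=sense();print(q["time"],q["tool_pos"],q["tcp_rot"],q["ft_force"],q["finger_gap"])
E
```

```text
time: 9.15
tool_pos: [577.2, 137.3, 194.6]
tcp_rot: [-180.0, -0.0, 164.5]
ft_force: [-0.9, 0.3, -1.6]
finger_gap: 20.9
9.3 [577.6216055  137.44530855 195.46114071] [1.79984370e+02 3.74832619e-02 1.64462453e+02] [ 0.11624329  0.1901599  -0.44313386] 21.48096441421133
```

View pics/wrist6.png

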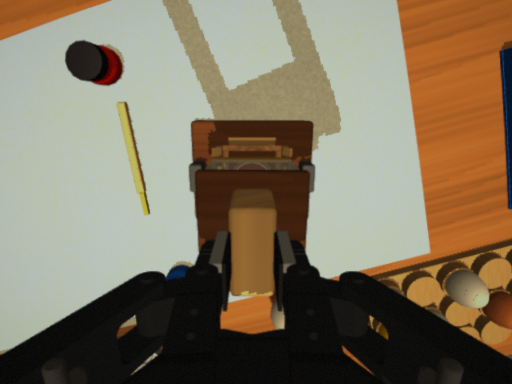

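View pics/side6c.png

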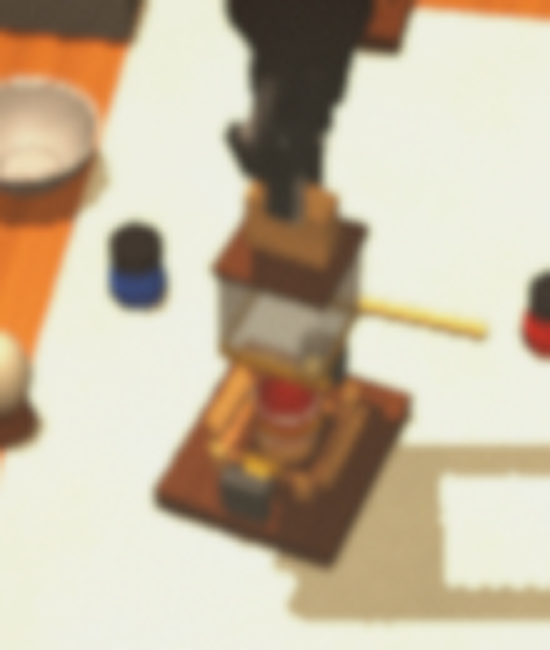

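Run:
```python
from h import *
s=pickle.load(open("wrist6.pkl","rb"))
crop(s,180,110,325,225,"pics/w6c.png",5)
```

View pics/w6c.png

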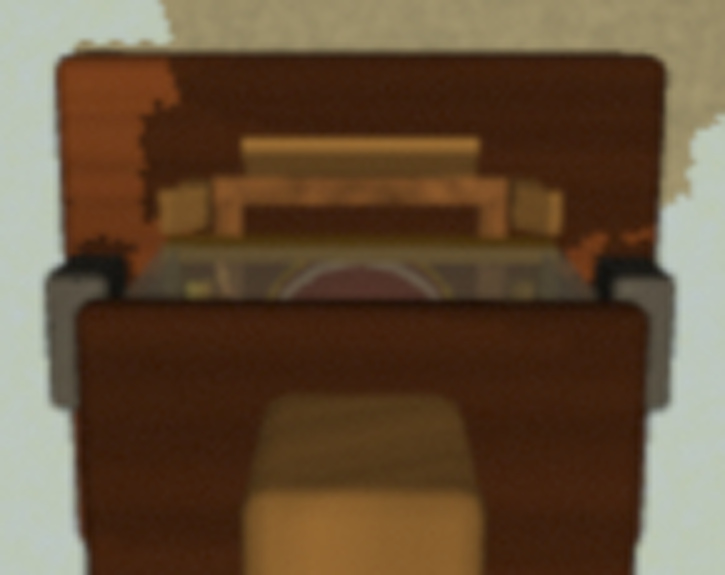

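Run:
```python
from h import *
from bench import *
from scipy.spatial.transform import Rotation as Ro
s=pickle.load(open("wrist6.pkl","rb"));q=sense()
T=np.array(q["tool_pos"]);R=Ro.from_euler("xyz",q["tcp_rot"],degrees=True).as_matrix()
# measured deck far edge, guide, seat, housings in tool frame
def tool(px,z): return (plane(s,[px],z)[0]-T)@R
cp=lambda x,y:(180+x/5-0.4,110+y/5-0.4)
for n,x0,x1,y,z in (("deck",58,662,57,22),("guide",243,480,140,45),("seat",213,508,180,28),("hous",48,672,275,52),("plate",78,648,305,T[2]-4),("foot",157,563,240,T[2]-80)):
    a,b=tool(cp(x0,y),z),tool(cp(x1,y),z);print(n,a.round(1),b.round(1),"mid",((a+b)/2).round(2),"ang",np.degrees(np.arctan2(b[0]-a[0],b[1]-a[1])).round(2))
# side-camera: expected projections of case & cover
S=pickle.load(open("side6.pkl","rb"))
a=np.radians(-15.6);Rc=np.array([[np.cos(a),-np.sin(a)],[np.sin(a),np.cos(a)]])
def P(c,x,y,z): return np.r_[np.array(c)+Rc@[x,y],z]
for c in([578.3,136.6],):
    for n,l in(("deck",[(-60,-70,22),(-60,70,22),(60,70,22),(60,-70,22)]),("egg",[(0,0,72)])):
        print(n,((proj(S,[P(c,*v) for v in l])-[200,130])*5+2).round().tolist())
c=T[:2]
print("plate",((proj(S,[P(c,x,y,T[2]-4) for x,y in((-35,-35),(-35,35),(35,35),(35,-35))])-[200,130])*5+2).round().tolist())
print("foot",((proj(S,[P(c,x,y,T[2]-80) for x,y in((-32,-32),(-32,32),(32,32),(32,-32))])-[200,130])*5+2).round().tolist())
```

```text
deck [ 57.7 -67.7 173.4] [ 57.9  67.8 173.4] mid [5.7800e+01 7.0000e-02 1.7342e+02] ang 0.08
guide [ 41.3 -24.7 150.4] [ 41.3  25.6 150.4] mid [ 41.3    0.46 150.43] ang 0.08
seat [ 30.9 -32.9 167.4] [ 31.   33.4 167.5] mid [ 30.93   0.23 167.44] ang 0.08
hous [ 13.5 -66.2 143.4] [ 13.7  66.5 143.5] mid [ 13.62   0.18 143.45] ang 0.08
plate [ 34.7 -33.1   4. ] [34.8 34.7  4. ] mid [34.79  0.79  3.98] ang 0.08
foot [ 30.8 -33.9  80. ] [30.9 34.5 80. ] mid [30.84  0.29 79.98] ang 0.08
deck [[416.0, 393.0], [332.0, 556.0], [149.0, 491.0], [244.0, 337.0]]
egg [[287.0, 388.0]]
plate [[373.0, 226.0], [326.0, 307.0], [208.0, 270.0], [260.0, 191.0]]
foot [[360.0, 320.0], [319.0, 394.0], [217.0, 360.0], [262.0, 288.0]]
```

In the same wrist image the cover plate and the deck line up to about 0.3 mm in x and 0.5 mm in y, and the yaw is good. I'll lower to just above the guides and look again.

```bash
python3 -m creep '{"translation":[[0,0,4],[0,0,8],[0,0,10],[0,0,10],[0,0,10],[0,0,9],[0,0,7],[0,0,4],[0,0,0],[0,0,0]],"rotation":[[0,0,0],[0,0,0],[0,0,0],[0,0,0],[0,0,0],[0,0,0],[0,0,0],[0,0,0],[0,0,0],[0,0,0]],"claw":[10,10,10,10,10,10,10,10,10,10]}' 80
python3 - <<'E'
from bench import *
from h import *
for n in("wrist","side"):
    s=snapshot(n);pickle.dump(s,open(n+"7.pkl","wb"))
    if n=="side": crop(s,200,150,310,260,"pics/side7c.png",6)
    else: crop(s,180,130,325,245,"pics/w7c.png",5)
q=sense();print(q["time"],q["tool_pos"],q["tcp_rot"],q["ft_force"],q["finger_gap"])
E
```

```text
time: 10.3
tool_pos: [577.2, 137.7, 133.3]
tcp_rot: [180.0, 0.0, 164.5]
ft_force: [0.1, 0.3, -1.4]
finger_gap: 21.4
10.4 [577.46643129 137.66316535 133.67688455] [1.79974575e+02 5.95040813e-02 1.64486304e+02] [ 0.3489105  -0.32789533 -1.04130834] 21.111190028862733
```

View pics/w7c.png

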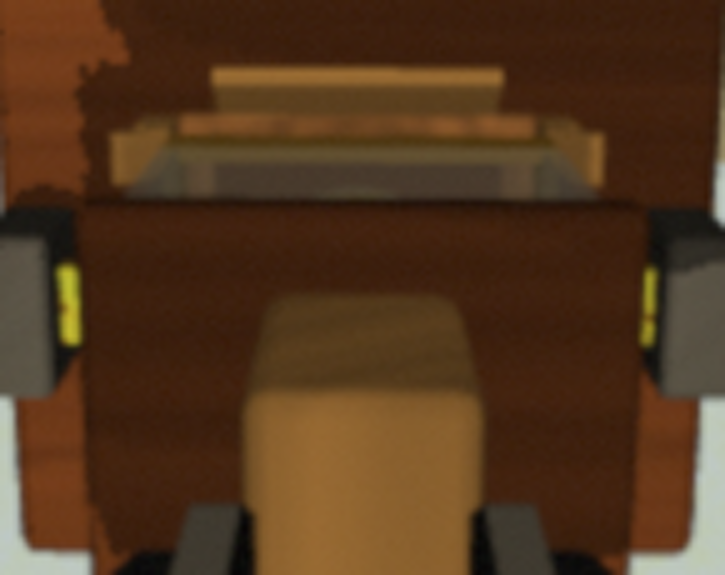

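View pics/side7c.png

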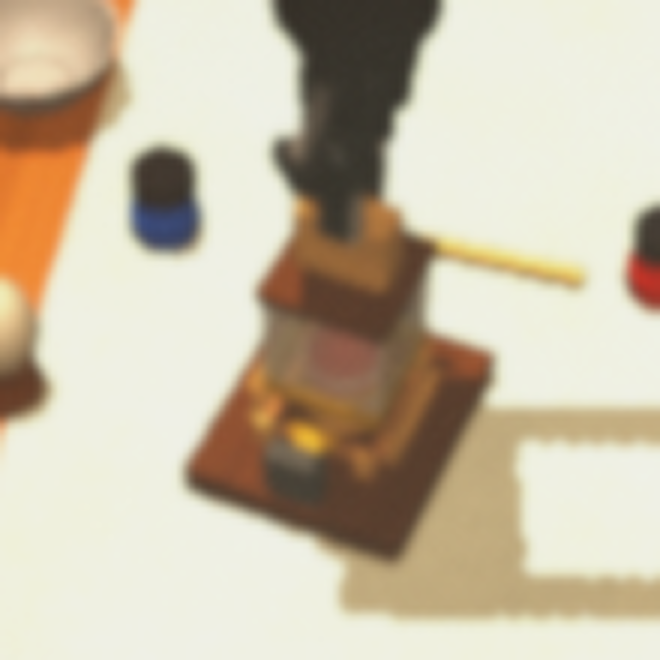

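Run:
```python
from h import *
s=pickle.load(open("wrist7.pkl","rb"))
crop(s,196,138,310,175,"pics/w7d.png",7)
```

```text
(no output)
```

View pics/w7d.png

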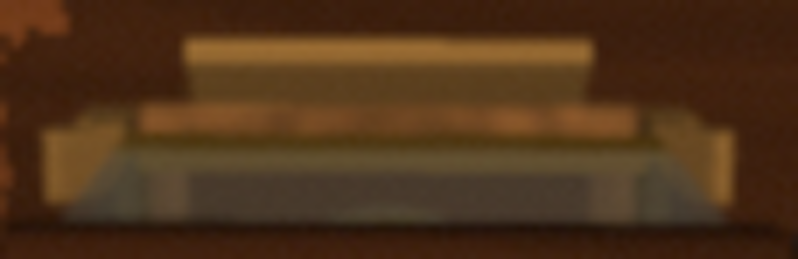

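The foot band's mid column (390) matches the guides' mid (388.5 in the ×7 crop), so the error is about 0.2 mm. I'll lower it into the guides.

```bash
python3 -m creep '{"translation":[[0,0,2],[0,0,3],[0,0,3],[0,0,3],[0,0,2],[0,0,0],[0,0,0]],"rotation":[[0,0,0],[0,0,0],[0,0,0],[0,0,0],[0,0,0],[0,0,0],[0,0,0]],"claw":[10,10,10,10,10,10,10]}' 100
python3 -m creep '{"translation":[[0,0,1],[0,0,1],[0,0,0]],"rotation":[[0,0,0],[0,0,0],[0,0,0]],"claw":[10,10,10]}' 100
```

```text
time: 11.1
tool_pos: [577.0, 137.6, 119.9]
tcp_rot: [-180.0, -0.0, 164.5]
ft_force: [0.1, 0.1, -1.5]
finger_gap: 20.3
time: 11.4
tool_pos: [576.9, 137.6, 117.9]
tcp_rot: [-180.0, -0.0, 164.5]
ft_force: [-0.1, -0.3, -2.1]
finger_gap: 20.3
```

No lateral force, so the fit is clean. I'll carry on in small steps, watching the force.

```bash
python3 -m creep '{"translation":[[0,0,1],[0,0,1],[0,0,0]],"rotation":[[0,0,0],[0,0,0],[0,0,0]],"claw":[10,10,10]}' 100
python3 -m creep '{"translation":[[0,0,1],[0,0,1],[0,0,0]],"rotation":[[0,0,0],[0,0,0],[0,0,0]],"claw":[10,10,10]}' 100
python3 -m creep '{"translation":[[0,0,1],[0,0,1],[0,0,0]],"rotation":[[0,0,0],[0,0,0],[0,0,0]],"claw":[10,10,10]}' 100
```

```text
time: 11.7
tool_pos: [577.6, 137.3, 117.0]
tcp_rot: [180.0, 0.1, 164.5]
ft_force: [-1.1, -1.0, 4.4]
finger_gap: 20.5
time: 12.0
tool_pos: [578.5, 137.7, 116.2]
tcp_rot: [179.9, 0.2, 164.5]
ft_force: [-1.2, -1.8, 10.4]
finger_gap: 20.2
time: 12.3
tool_pos: [578.6, 137.6, 114.3]
tcp_rot: [179.9, 0.2, 164.5]
ft_force: [-0.9, -1.7, 9.2]
finger_gap: 20.7
```

The ridges met the latches at TCP z≈117, as expected. I'll keep pressing.

```bash
python3 -m creep '{"translation":[[0,0,1],[0,0,1],[0,0,0]],"rotation":[[0,0,0],[0,0,0],[0,0,0]],"claw":[10,10,10]}' 100
python3 -m creep '{"translation":[[0,0,1],[0,0,1],[0,0,0]],"rotation":[[0,0,0],[0,0,0],[0,0,0]],"claw":[10,10,10]}' 100
python3 -m creep '{"translation":[[0,0,1],[0,0,1],[0,0,0]],"rotation":[[0,0,0],[0,0,0],[0,0,0]],"claw":[10,10,10]}' 100
python3 -m creep '{"translation":[[0,0,1],[0,0,1],[0,0,0]],"rotation":[[0,0,0],[0,0,0],[0,0,0]],"claw":[10,10,10]}' 100
```

```text
time: 12.6
tool_pos: [577.5, 137.6, 110.5]
tcp_rot: [180.0, 0.1, 164.5]
ft_force: [0.8, -1.2, -0.6]
finger_gap: 20.4
time: 12.9
tool_pos: [576.0, 137.4, 106.3]
tcp_rot: [-179.9, -0.1, 164.5]
ft_force: [2.4, -1.1, -9.5]
finger_gap: 20.6
time: 13.2
tool_pos: [576.5, 137.4, 105.2]
tcp_rot: [-180.0, -0.1, 164.5]
ft_force: [1.2, -0.6, -9.5]
finger_gap: 20.5
time: 13.5
tool_pos: [577.4, 137.6, 104.9]
tcp_rot: [180.0, 0.1, 164.5]
ft_force: [-2.3, -2.6, 1.0]
finger_gap: 20.1
```

The latches snapped: the force flipped to −9.5 N. Now I'll press the seat to its hard stop.

```bash
python3 -m creep '{"translation":[[0,0,1],[0,0,1],[0,0,0]],"rotation":[[0,0,0],[0,0,0],[0,0,0]],"claw":[10,10,10]}' 100
python3 -m creep '{"translation":[[0,0,1],[0,0,1],[0,0,0]],"rotation":[[0,0,0],[0,0,0],[0,0,0]],"claw":[10,10,10]}' 100
python3 -m creep '{"translation":[[0,0,1],[0,0,0]],"rotation":[[0,0,0],[0,0,0]],"claw":[10,10]}' 100
```

```text
time: 13.8
tool_pos: [577.7, 137.6, 103.4]
tcp_rot: [180.0, 0.1, 164.5]
ft_force: [-2.6, -2.8, 7.5]
finger_gap: 20.4
time: 14.1
tool_pos: [578.1, 137.6, 102.4]
tcp_rot: [180.0, 0.1, 164.5]
ft_force: [-5.5, -3.1, 12.3]
finger_gap: 20.5
time: 14.3
tool_pos: [578.4, 137.6, 102.4]
tcp_rot: [179.9, 0.2, 164.5]
ft_force: [-8.1, -3.7, 17.0]
finger_gap: 20.1
```

```bash
python3 -m creep '{"translation":[[0,0,1],[0,0,1],[0,0,0],[0,0,0]],"rotation":[[0,0,0],[0,0,0],[0,0,0],[0,0,0]],"claw":[10,10,10,10]}' 100
python3 -m creep '{"translation":[[0,0,0],[0,0,0],[0,0,0],[0,0,0],[0,0,0]],"rotation":[[0,0,0],[0,0,0],[0,0,0],[0,0,0],[0,0,0]],"claw":[10,10,10,10,10]}' 100
python3 - <<'E'
from bench import *
from h import *
for n in("wrist","side"):
    s=snapshot(n);pickle.dump(s,open(n+"8.pkl","wb"))
    if n=="side": crop(s,200,150,310,260,"pics/side8c.png",6)
    else: cv2.imwrite("pics/w8.png",s["frame"][:,:,::-1]);crop(s,170,120,335,260,"pics/w8c.png",4)
q=sense();print(q["time"],q["tool_pos"],q["tcp_rot"],q["ft_force"],q["finger_gap"])
E
```

```text
time: 14.7
tool_pos: [579.2, 137.5, 102.4]
tcp_rot: [179.9, 0.3, 164.5]
ft_force: [-10.9, -5.8, 28.7]
finger_gap: 20.3
time: 15.2
tool_pos: [579.2, 137.5, 102.4]
tcp_rot: [179.9, 0.3, 164.5]
ft_force: [-11.0, -4.8, 29.0]
finger_gap: 20.5
15.3 [579.22104005 137.53364332 102.41600167] [179.91101385   0.30622685 164.48404238] [-11.34962169  -5.69973423  28.29007926] 20.376507292759502
```

View pics/w8c.png

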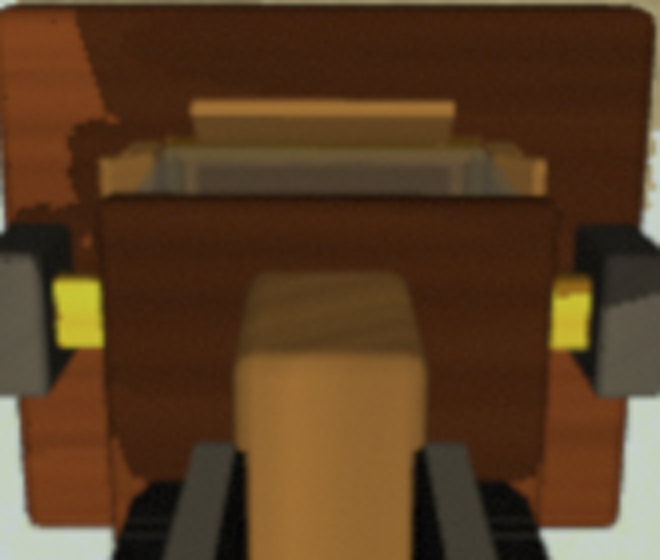

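View pics/side8c.png

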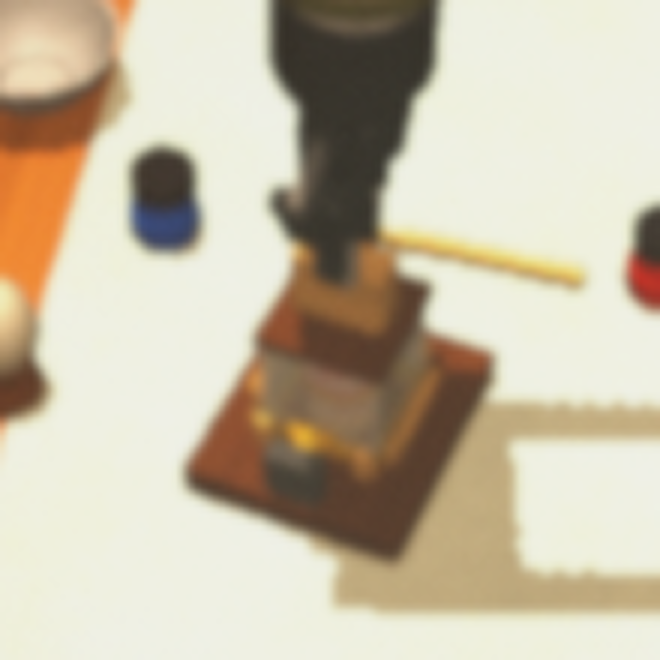

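TCP z stays at 102.4 while the force rises from 12 to 29 N, so the seat is on its hard stop. There is some side load (−11 N in x). I'll relieve it slightly and hold so the seal can take.

```bash
python3 -m creep '{"translation":[[1,0,0],[0.5,0,0],[0,0,0],[0,0,0],[0,0,0],[0,0,0],[0,0,0],[0,0,0],[0,0,0],[0,0,0]],"rotation":[[0,0,0],[0,0,0],[0,0,0],[0,0,0],[0,0,0],[0,0,0],[0,0,0],[0,0,0],[0,0,0],[0,0,0]],"claw":[10,10,10,10,10,10,10,10,10,10]}' 100
python3 -m creep '{"translation":[[0,0,0],[0,0,0],[0,0,0],[0,0,0],[0,0,0],[0,0,0],[0,0,0],[0,0,0],[0,0,0],[0,0,0]],"rotation":[[0,0,0],[0,0,0],[0,0,0],[0,0,0],[0,0,0],[0,0,0],[0,0,0],[0,0,0],[0,0,0],[0,0,0]],"claw":[10,10,10,10,10,10,10,10,10,10]}' 100
python3 -m creep '{"translation":[[0,0,0],[0,0,0],[0,0,0],[0,0,0],[0,0,0],[0,0,0],[0,0,0],[0,0,0],[0,0,0],[0,0,0]],"rotation":[[0,0,0],[0,0,0],[0,0,0],[0,0,0],[0,0,0],[0,0,0],[0,0,0],[0,0,0],[0,0,0],[0,0,0]],"claw":[10,10,10,10,10,10,10,10,10,10]}' 100
```

```text
time: 16.3
tool_pos: [578.1, 137.7, 102.2]
tcp_rot: [179.9, 0.3, 164.5]
ft_force: [-10.0, -6.5, 26.0]
finger_gap: 20.1
time: 17.3
tool_pos: [578.1, 137.7, 102.2]
tcp_rot: [179.9, 0.3, 164.5]
ft_force: [-9.0, -6.6, 25.8]
finger_gap: 20.6
time: 18.3
tool_pos: [578.1, 137.7, 102.2]
tcp_rot: [179.9, 0.3, 164.5]
ft_force: [-8.8, -6.6, 26.8]
finger_gap: 19.9
```

Run:
```python
from bench import *
from h import *
s=snapshot("top");cv2.imwrite("pics/topend.png",s["frame"][:,:,::-1])
q=sense();print(q["time"],q["tool_pos"],q["ft_force"],q["finger_gap"])
print(hand_in())
```

```text
18.35 [578.12715086 137.73966586 102.17552277] [-8.77647088 -6.33389133 25.63511936] 19.95815537247235
the job is handed in; nothing more can be done
None
```

View pics/topend.png

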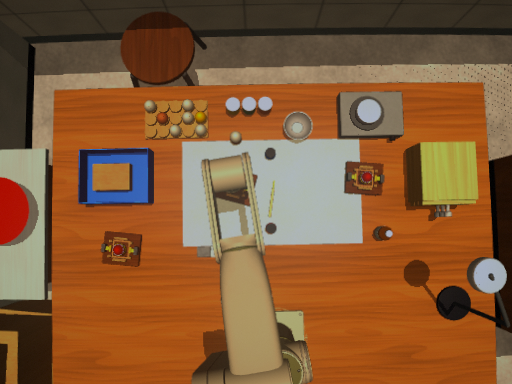

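The cover is on the case nearest the base, and I handed the job in at 18.4 s with the gripper still holding it and pressing down at about 26 N.

- **Latches:** resistance was about 10 N on the way down, then swung to about −9.5 N as they closed. I didn't read the latch joints themselves.
- **Seat:** it was at its hard stop. TCP z stayed at 102.4 mm while the push rose from 12 to 29 N, which puts the foot about 22 mm above the bench, at deck height.
- **Egg:** I measured the cover as centred over the case to within about 0.5 mm before lowering it. There was no side force until the ridges met the latches.
- **Bystanders:** the last top picture shows those in view where they started. The arm hides part of the brush and the case itself.
- **Checks that disagreed:** a side load of about 9 N in x and 6 N in y and a 0.3° tilt remained after I tried to relieve them. The side camera also placed the deck about 2–3 mm off from the wrist camera; I relied on the wrist view, and the fit agreed with it.

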